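# Hold the belt tensioner of the locked-out drive unit wound to its stop

### The job

Two laundry-machine belt drive units stand on the bench, and one of them is locked out with the red padlock. On that unit only, swing the blue tensioner arm forward (clockwise seen from above) by its orange peg, against its spring, until it is at the red stop, and hold it there with the gripper: the program finishes while still holding it, so that a belt could be slipped on. Leave the other unit's tensioner and all the loose things on the bench alone.

Things in the scene. Friction and masses are not known exactly. Their poses are not given: they have to be found in the camera images.
- left_unit: belt drive unit on the robot's left (+y) side, fixed: aluminium plate 240 x 200 x 8 mm; origin at the centre of its underside, z up, yaw within +-0.45. In its frame (mm): steel motor dia 92 at (72, 0), top z 88; black pivot body dia 32 with brass spring at (-20, -75), to z 88; grey isolator dia 42 at (92, 72), top z 50; white block at (75, -76), top z 24
- left_arm (a joint): angle of the left unit's blue sprung tensioner arm. 0: at rest, pointing 115 deg counter-clockwise from the unit's +x; grows clockwise seen from above (tip towards unit +x, the motor); 0.70: at the wound stop (75 deg). Spring: 3.5 N at the peg to start, 8.5 N at the stop; it returns to 0 when let go. Bar 20 wide, z 88 to 98 mm; idler roller dia 40 under it, 85 mm from the pivot
- left_peg (a point): top centre of the upright round orange peg at the tip of the left arm, 130 mm from the pivot axis: dia 16 mm, from z 98 (top of the blue bar) to z 150 mm; can be gripped from above or pushed from the side; moves with the arm
- left_pivot (a point): on the upright pivot axis of the left arm, at the underside of the bar (z 88 mm); fixed to the unit
- left_stop (a point): top centre (z 100 mm) of the upright red post dia 12, 48 mm from the pivot axis, which the bar's side meets when the arm is at its wound stop; a like steel post marks the rest stop
- left_isolator (a point): centre of the top (z 50 mm) of the left unit's grey isolator, where either the padlock or the green cap sits
- right_unit: belt drive unit on the robot's right (-y) side, fixed: aluminium plate 240 x 200 x 8 mm; origin at the centre of its underside, z up, yaw within +-0.45. In its frame (mm): steel motor dia 92 at (72, 0), top z 88; black pivot body dia 32 with brass spring at (-20, -75), to z 88; grey isolator dia 42 at (92, 72), top z 50; white block at (75, -76), top z 24
- right_arm (a joint): angle of the right unit's blue sprung tensioner arm. 0: at rest, pointing 115 deg counter-clockwise from the unit's +x; grows clockwise seen from above (tip towards unit +x, the motor); 0.70: at the wound stop (75 deg). Spring: 3.5 N at the peg to start, 8.5 N at the stop; it returns to 0 when let go. Bar 20 wide, z 88 to 98 mm; idler roller dia 40 under it, 85 mm from the pivot
- right_peg (a point): top centre of the upright round orange peg at the tip of the right arm, 130 mm from the pivot axis: dia 16 mm, from z 98 (top of the blue bar) to z 150 mm; can be gripped from above or pushed from the side; moves with the arm
- right_pivot (a point): on the upright pivot axis of the right arm, at the underside of the bar (z 88 mm); fixed to the unit
- right_stop (a point): top centre (z 100 mm) of the upright red post dia 12, 48 mm from the pivot axis, which the bar's side meets when the arm is at its wound stop; a like steel post marks the rest stop
- right_isolator (a point): centre of the top (z 50 mm) of the right unit's grey isolator, where either the padlock or the green cap sits
- padlock: red lockout padlock with a steel shackle, 18 x 36 x 59 mm tall, fixed on top of one unit's isolator: that unit is the one locked out; origin at the centre of its underside
- green_cap: green round cap dia 34, 18 mm tall, fixed on the isolator of the unit that is not locked out; origin at the centre of its underside
- detergent: blue detergent bottle dia 76, 200 mm tall, loose bystander; origin at the middle of its underside
- wipes_tub: yellow tub with white cap, dia 84, 140 mm tall, loose bystander; origin at the middle of its underside
- mug: white mug dia 76, 90 mm tall, loose bystander; origin at the middle of its underside
- screwdriver: screwdriver lying flat, loose bystander; origin at the middle of its underside
- spanner: open spanner lying flat, loose bystander; origin at the middle of its underside
- spare_pulley: loose black spare pulley dia 48, 20 mm high, with a 12 mm bore, lying flat, loose bystander; origin at the middle of its underside

How it is judged:
On the way:
1. the gripper fingers have swung the locked-out unit's tensioner arm about half way (((horizontal distance between padlock and left_isolator below 0.05 m and value of joint left_arm above 0.35 rad and contact force between the fingers and left_unit above 1.5 N) or (horizontal distance between padlock and right_isolator below 0.05 m and value of joint right_arm above 0.35 rad and contact force between the fingers and right_unit above 1.5 N))), for 0.05 s.
At the end, for the whole second after the job is handed in: for the whole last second the locked-out unit's arm stands within 0.06 rad of its wound stop (joint above 0.64 of 0.70) and still, the gripper fingers press on that unit with more than 3 N (they carry the spring), and the other unit's arm is at rest (below 0.06 rad) (((horizontal distance between padlock and left_isolator below 0.05 m and value of joint left_arm above 0.64 rad and velocity of joint left_arm below 0.1 rad/s and contact force between the fingers and left_unit above 3 N and value of joint right_arm below 0.06 rad) or (horizontal distance between padlock and right_isolator below 0.05 m and value of joint right_arm above 0.64 rad and velocity of joint right_arm below 0.1 rad/s and contact force between the fingers and right_unit above 3 N and value of joint left_arm below 0.06 rad))); the arm keeps its last pose, push and grip.
It fails at once if the tensioner arm of the unit that is not locked out is swung by more than 0.15 rad ((horizontal distance between padlock and left_isolator below 0.05 m and value of joint right_arm above 0.15 rad) or (horizontal distance between padlock and right_isolator below 0.05 m and value of joint left_arm above 0.15 rad)).
It fails at once if a loose bystander is pushed more than 30 mm (distance of any of detergent, wipes_tub, mug, screwdriver, spanner, spare_pulley from where it was at the start of the episode above 0.03 m).
It also fails if it takes over 40 s, if anything falls off the work surface, if the arm or the gripper's body presses on something with over 40 N, if the wrist force passes 120 N, or if a joint passes its speed limit or range.

### The arm

A 6-joint arm with a two-finger parallel gripper is mounted at the origin on the work surface. World frame = base frame: x ahead of the robot, y to its left, z up, the work surface at z = 0. Lengths are in m, angles in rad, forces in N, time in s.
With the tool pointing down it reaches from about 0.35 to 0.775 m from the base axis. Payload 5.5 kg.
Tool frame: the origin (TCP) lies midway between the tips of the shut fingers; the grasp point (between the pads) lies 19 mm behind it (env.hold_point_z is the distance from the TCP to the grasp point, in m); z points along the fingers, y is the line along which they close (so a half turn about z gives the same grasp; the last joint's range is limited). The gripper opens to 85 mm and grips with 20 to 120 N. Pads are 22 mm wide; open, the fingers measure 114 mm over their backs; the gripper's body (76 mm by 85 mm) begins 54 mm behind the grasp point. The pads swing forward as they close: fully open they stand 13 mm farther back than shut.
Start: joints at [1.056, 0.313, 0.046, 1.304, 0, 1.431], TCP at [0.211, 0.535, 0.231] pointing down, gripper open.
Joint ranges: [-2.76, 2.76], [-0.86, 1.69], [-1.03, 1.26], [-2.2, 2.34], [-1.47, 1.5], [-3.14, 3.14]. Speed limits (rad/s): [2.57, 2.57, 3.14, 3.14, 3.14, 3.14].

### API

Orientations are given as a unit quaternion [w, x, y, z].
In Python, from workcell import env, read_camera gives the robot as it stands. The module is installed in compiled form; this text tells all that it offers.
- The arm moves only by the tool carry_out, never from a script. Its argument "moves" is a list of rows, each an object of numbers: "tx", "ty", "tz": the shift along the world's x, y, z in cm; "wx", "wy", "wz": the turn, a rotation vector about the world's x, y, z in rad; "claw": the closure, from -1 (fully open) to 1 (shut). A call has 1 to 8 rows; each row shifts and turns the commanded pose from where the row before left it; what a row does not reach is not made up. A row lasts 1/8 s, in which the tool goes at most 62.5 mm and 10.7 degrees, less where a joint would pass 70% of its speed; a pose out of reach is approached as far as the arm can. A call is refused whole if a number of a shift passes 6.25 or a number of a turn 0.188, either way. A call with a gripper value outside its range is refused whole. The fingers move at their own pace and stop on an object; "newtons" is the grip in N (left out, the last holds). Time passes only in rows, so rows that do not move let the fingers close. It gives the time, the measured TCP pose, the force, the opening and the grip force at its end, in the units of the state.
- env.get_state(): the state, without advancing time (a new reading comes with each control period).
- read_camera(name): name is "side" or "top"; returns a dict with "image" (420x560x3 uint8, blue, green, red), "z_map" (420x560 float32, m along the optical axis (not along the pixel's ray), 0 where there is no reading), "fx", "fy", "cx", "cy" (pixels), "k1" (the pictures are not rectified: a ray, as slopes to the right and down, at radius r is drawn at 1 + k1 r^2 times it, then the intrinsics apply), "camera_from_world" (4x4, takes a point from world to camera coordinates). Camera axes: x right, y down, z forward; pixel columns grow to the right and rows downward; lengths in m; the calibration is good to about 2 mm. A picture is of the moment at which its call begins.
- env.hand_in(): hands the job in; it is judged then, once.
The state is a dict: "clock": time; "joint_pos": joint angles; "qvel": joint speeds; "tau": joint torques, N m; "tcp_pos": TCP position; "orientation": TCP orientation; "wrist_force": force on the tool from outside, world axes, zero at the start; "ft_torque": the same for the moment, N m; "finger_gap": finger opening in m; "grip_force": force on a finger pad.
Only numpy, scipy, OpenCV 4.12 (cv2) and the standard library are available. Lean on these libraries where they do the work, as an engineer would, in place of code of your own. Each camera call takes 0.05 s, during which the arm holds its last target. There are 200 camera calls.

## Working session

There is one attempt and no reset: what is moved stays moved. The work goes in short steps, Python scripts to look and compute and a tool call to move; the robot and the scene stay as the last step left them, time stands still between calls to the robot, and variables do not carry over. Pictures are saved under pics/ and viewed, at most 10 in all, crops included, and the job is handed in when it is done.

Besides the shell and the picture viewer there is one more tool, called after "Call:" as name([rows], argument=value, ...), one row to a line, values as JSON. carry_out: Moves the arm, as the interface text tells. Its arguments: {"type":"object","properties":{"moves":{"type":"array","items":{"type":"object","properties":{"tx":{"type":"number"},"ty":{"type":"number"},"tz":{"type":"number"},"wx":{"type":"number"},"wy":{"type":"number"},"wz":{"type":"number"},"claw":{"type":"number"}}}},"newtons":{"type":"number"}},"required":["moves"]}

```bash
mkdir -p pics; cat > h.py <<'E'
import numpy as np, cv2
from workcell import env, read_camera
def cloud(c):
    h,w=c["z_map"].shape
    K=np.array([[c["fx"],0,c["cx"]],[0,c["fy"],c["cy"]],[0,0,1]])
    v,u=np.mgrid[:h,:w]
    p=np.stack([u,v],-1).reshape(-1,1,2).astype(np.float64)
    s=cv2.undistortPoints(p,K,np.array([c["k1"],0,0,0.]))[:,0].reshape(h,w,2)
    z=c["z_map"]; P=np.dstack([s[...,0]*z,s[...,1]*z,z])
    T=np.linalg.inv(c["camera_from_world"])
    return P@T[:3,:3].T+T[:3,3]
E
python3 - <<'E'
from h import *
for n in("top","side"):
    c=read_camera(n); cv2.imwrite(f"pics/{n}1.png",c["image"])
    np.savez(n+"1.npz",**c); P=cloud(c)
    hsv=cv2.cvtColor(c["image"],cv2.COLOR_BGR2HSV)
    for nm,lo,hi in(("orange",(8,150,120),(20,255,255)),("red",(0,150,80),(6,255,255)),("green",(45,100,60),(80,255,255)),("blue",(100,130,60),(125,255,255))):
        m=cv2.inRange(hsv,lo,hi)
        k,l,s,ce=cv2.connectedComponentsWithStats(m)
        for i in range(1,k):
            if s[i,4]>25:
                q=P[(l==i)&(c["z_map"]>0)]
                if len(q): print(n,nm,s[i],np.median(q,0).round(3),q[:,2].max().round(3))
s=env.get_state();print(s)
E
```

```text
top orange [144 131  48  28 692] [0.86  0.376 0.109] 0.122
top orange [325 138   7   7  38] [ 0.875 -0.228  0.019] 0.026
top orange [365 157   7   7  45] [ 0.804 -0.378  0.019] 0.027
top orange [  0 201  37  11 223] [ 0.656  0.997 -0.086] -0.072
top orange [  1 306  33   6 108] [ 0.235  0.988 -0.086] -0.076
top red [380 272  22  20 147] [ 0.352 -0.446  0.025] 0.033
top green [189 197   8   8  55] [0.644 0.269 0.066] 0.076
top blue [  58  151   60   88 3242] [0.663 0.651 0.006] 0.171
top blue [199 241  17   5  45] [0.487 0.21  0.097] 0.107
top blue [323 245  20   7  53] [ 0.472 -0.226  0.099] 0.108
side orange [ 78  80  23  29 234] [0.504 1.159 0.25 ] 0.253
side orange [100  94  17  12  51] [0.525 1.034 0.25 ] 0.253
side orange [ 35 106  23  12 159] [0.288 1.071 0.25 ] 0.253
side orange [ 59 186  12   8  30] [ 0.238  1.034 -0.082] -0.08
side orange [288 223   5  17  44] [ 0.469 -0.139  0.137] 0.152
side red [331 224  10  12  95] [ 0.63  -0.186  0.074] 0.088
side red [331 338  20  10 157] [ 0.328 -0.427  0.023] 0.028
side green [238 181   9   6  31] [0.643 0.267 0.068] 0.072
side blue 
[... 347 characters left out ...]
5
{'clock': 0.1, 'joint_pos': array([ 1.05643058e+00,  3.13941666e-01,  4.50712077e-02,  1.30360251e+00,
       -5.14537046e-05,  1.43119261e+00]), 'qvel': array([-0.00029031, -0.0001662 ,  0.00332182, -0.00141983,  0.00083673,
       -0.00160402]), 'tau': array([ 3.54047923e-03, -4.81726313e+01,  2.99242991e+01,  1.27356540e-02,
       -7.28108535e-05, -2.23484795e-05]), 'tcp_pos': array([0.21027192, 0.53466979, 0.23047999]), 'orientation': array([-2.44895572e-04,  1.86286312e-01,  9.82495143e-01, -8.02165270e-04]), 'wrist_force': array([-0.35064009, -0.20559095,  0.32787113]), 'ft_torque': array([-0.02074139, -0.02091712, -0.02061982]), 'grip_force': 0.0, 'finger_gap': 0.08569300322551782}
```

View pics/top1.png

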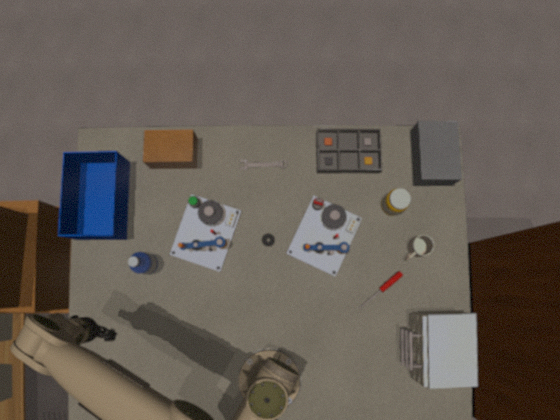

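View pics/side1.png

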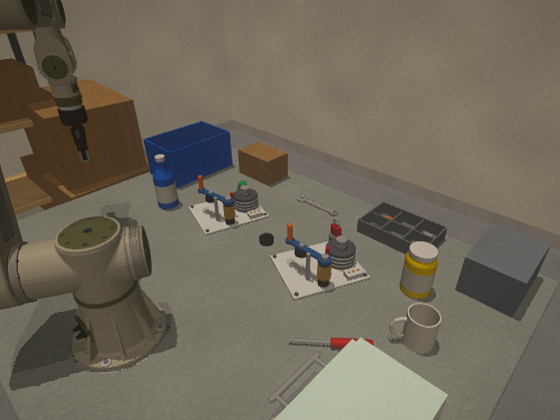

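The padlock (red, top view ~(318,203), side ~(335,230)) is on the right unit, and the green cap (~(194,201) in the top view) is on the left. The right peg is at about (306,246) in the top view and (290,231) in the side view. The spare pulley (268,240) is about 0.1 m to the left of the peg.

```bash
python3 - <<'E'
from h import *
for n in("top","side"):
    c=dict(np.load(n+"1.npz")); P=cloud(c); hsv=cv2.cvtColor(c["image"],cv2.COLOR_BGR2HSV)
    box=(P[...,0]>.3)&(P[...,0]<.75)&(P[...,1]>-.4)&(P[...,1]<-.03)
    pl=box&(P[...,2]>.004)&(P[...,2]<.013)&(hsv[...,2]>100)&(hsv[...,1]<60)
    l=cv2.connectedComponentsWithStats(pl.astype(np.uint8)); i=1+l[2][1:,4].argmax()
    q=P[l[1]==i][:,:2]; r=cv2.minAreaRect((q*1000).astype(np.float32)); print(n,"plate",r,q.shape)
    print(np.round(cv2.boxPoints(r)))
    b=box&(hsv[...,0]>95)&(hsv[...,0]<128)&(hsv[...,1]>100)&(P[...,2]>.088)&(P[...,2]<.112)
    q=P[b]; m=q.mean(0); d=np.linalg.svd(q[:,:2]-m[:2])[2][0]; t=(q[:,:2]-m[:2])@d
    print("bar",m,d,np.degrees(np.arctan2(d[1],d[0])),t.min(),t.max(),len(q))
    o=box&(hsv[...,0]>5)&(hsv[...,0]<22)&(hsv[...,1]>110)&(P[...,2]>.1)
    q=P[o]; print("orange",len(q)); [print(x.round(3)) for x in q[np.argsort(-q[:,2])][:12]]
    rd=box&((hsv[...,0]<6)|(hsv[...,0]>174))&(hsv[...,1]>120)&(P[...,2]>.05)
    k,lab,s,_=cv2.connectedComponentsWithStats(rd.astype(np.uint8))
    for i in range(1,k):
        if s[i,4]>3: print("red",s[i],np.median(P[lab==i],0).round(3),P[lab==i][:,2].max())
t=cv2.imread("pics/top1.png")[180:290,255:395];s=cv2.imread("pics/side1.png")[210:310,260:400]
cv2.imwrite("pics/crop1.png",np.vstack([cv2.resize(t,(560,300)) ,cv2.resize(s,(560,300))]))
E
```

```text
top plate ((506.83941650390625, -214.1425323486328), (230.6282501220703, 233.56582641601562), 63.193115234375) (1524, 2)
[[ 351. -264.]
 [ 559. -370.]
 [ 663. -164.]
 [ 455.  -59.]]
bar [ 0.47050781 -0.21488893  0.09838541] [0.04330944 0.99906171] 87.51777560414166 -0.06712065337712002 0.06469584955294475 103
orange 113
[ 0.345 -0.042  1.809]
[ 0.345 -0.042  1.809]
[ 0.345 -0.042  1.809]
[ 0.345 -0.042  1.809]
[ 0.345 -0.042  1.809]
[ 0.345 -0.042  1.809]
[ 0.345 -0.042  1.809]
[ 0.345 -0.042  1.809]
[ 0.345 -0.042  1.809]
[ 0.345 -0.042  1.809]
[ 0.345 -0.042  1.809]
[ 0.345 -0.042  1.809]
red [314 200   9   6  29] [ 0.63  -0.181  0.084] 0.09406092051540949
red [335 235   3   2   5] [ 0.51  -0.241  0.099] 0.10454848691344654
side plate ((526.815185546875, -200.952392578125), (219.9167022705078, 247.88772583007812), 64.57079315185547) (1655, 2)
[[ 368. -247.]
 [ 592. -353.]
 [ 686. -155.]
 [ 462.  -48.]]
bar [ 0.46814777 -0.21535153  0.0993039 ] [-0.01317271 -0.99991324] -90.75476235838897 -0.09009967284166649 0.06925416445747157 212
orange 83
[ 0.474 -0.132  0.152]
[ 0.473 -0.13   0.152]
[ 0.469 -0.141  0.152]
[ 0.477 -0.142  0.152]
[ 0.471 -0.143  0.152]
[ 0.473 -0.137  0.152]
[ 0.469 -0.133  0.152]
[ 0.472 -0.135  0.151]
[ 0.476 -0.139  0.151]
[ 0.477 -0.133  0.151]
[ 0.468 -0.138  0.151]
[ 0.468 -0.135  0.15 ]
red [331 223  10  14 101] [ 0.63  -0.186  0.074] 0.09243000721427697
red [326 246   4   8  26] [ 0.512 -0.244  0.098] 0.10359593770724707
```

View pics/crop1.png

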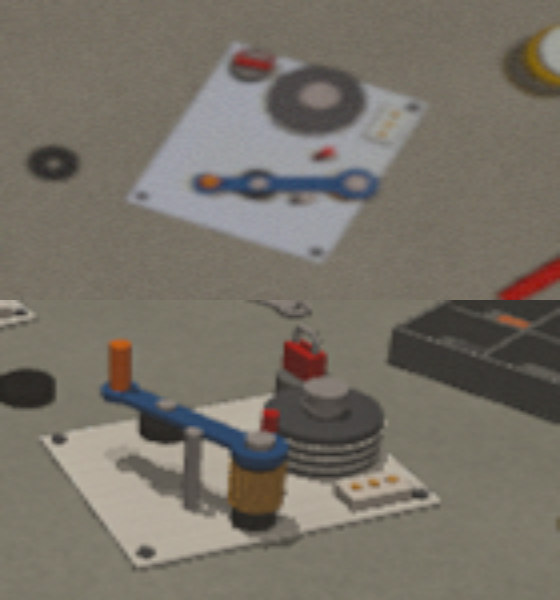

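The measurements agree with each other:
- **Peg:** (0.472, -0.137, 0.15)
- **Unit yaw:** about -25.5°
- **Pivot:** about (0.471, -0.267)
- **Red stop:** (0.511, -0.243), 47 mm from the pivot

First I raise the tool, then traverse while turning the closing axis to the swing direction.

Call:
carry_out([
  {"tz":5,"wz":-0.17,"claw":-1},
  {"tz":3,"wz":-0.17,"claw":-1},
  {"tx":1.9,"ty":-4.8,"wz":-0.17,"claw":-1},
  {"tx":1.9,"ty":-4.8,"wz":-0.17,"claw":-1},
  {"tx":1.9,"ty":-4.8,"wz":-0.17,"claw":-1},
  {"tx":1.9,"ty":-4.8,"wz":-0.17,"claw":-1},
  {"tx":1.9,"ty":-4.8,"wz":-0.17,"claw":-1},
  {"tx":1.9,"ty":-4.8,"wz":-0.17,"claw":-1},
])

```text
invalid input at $.moves[0]: expected keys tx, ty, tz, wx, wy, wz, claw
```

Call:
carry_out([
  {"tx":1.9,"ty":-4.8,"wz":-0.17,"claw":-1},
  {"tx":1.9,"ty":-4.8,"claw":-1},
  {"tx":1.9,"ty":-4.8,"claw":-1},
  {"tx":1.9,"ty":-4.8,"claw":-1},
  {"tx":1.9,"ty":-4.8,"claw":-1},
  {"tx":1.9,"ty":-4.8,"claw":-1},
  {"tx":1.9,"ty":-4.8,"claw":-1},
  {"claw":-1},
])

```text
invalid input at $.moves[0]: expected keys tx, ty, tz, wx, wy, wz, claw
```

Call:
carry_out([
  {"tx":0,"ty":0,"tz":5,"wx":0,"wy":0,"wz":-0.17,"claw":-1},
  {"tx":0,"ty":0,"tz":3,"wx":0,"wy":0,"wz":-0.17,"claw":-1},
  {"tx":1.9,"ty":-4.8,"tz":0,"wx":0,"wy":0,"wz":-0.17,"claw":-1},
  {"tx":1.9,"ty":-4.8,"tz":0,"wx":0,"wy":0,"wz":-0.17,"claw":-1},
  {"tx":1.9,"ty":-4.8,"tz":0,"wx":0,"wy":0,"wz":-0.17,"claw":-1},
  {"tx":1.9,"ty":-4.8,"tz":0,"wx":0,"wy":0,"wz":-0.17,"claw":-1},
  {"tx":1.9,"ty":-4.8,"tz":0,"wx":0,"wy":0,"wz":-0.17,"claw":-1},
  {"tx":1.9,"ty":-4.8,"tz":0,"wx":0,"wy":0,"wz":-0.17,"claw":-1},
])

```text
clock: 1.1
tcp_pos: [0.3247, 0.2455, 0.3111]
orientation: [0.0, 0.764, 0.645, -0.0]
wrist_force: [0.0, -0.1, -0.4]
finger_gap: 0.0855
grip_force: 0.0
```

Call:
carry_out([
  {"tx":1.9,"ty":-4.8,"tz":0,"wx":0,"wy":0,"wz":-0.17,"claw":-1},
  {"tx":1.9,"ty":-4.8,"tz":0,"wx":0,"wy":0,"wz":0,"claw":-1},
  {"tx":1.9,"ty":-4.8,"tz":0,"wx":0,"wy":0,"wz":0,"claw":-1},
  {"tx":1.9,"ty":-4.8,"tz":0,"wx":0,"wy":0,"wz":0,"claw":-1},
  {"tx":1.9,"ty":-4.8,"tz":0,"wx":0,"wy":0,"wz":0,"claw":-1},
  {"tx":1.9,"ty":-4.8,"tz":0,"wx":0,"wy":0,"wz":0,"claw":-1},
  {"tx":1.9,"ty":-4.8,"tz":0,"wx":0,"wy":0,"wz":0,"claw":-1},
  {"tx":0,"ty":0,"tz":0,"wx":0,"wy":0,"wz":0,"claw":-1},
])

```text
clock: 2.1
tcp_pos: [0.4583, -0.0918, 0.3102]
orientation: [-0.0, 0.816, 0.578, -0.0]
wrist_force: [-0.3, 0.6, 0.5]
finger_gap: 0.0851
grip_force: 0.0
```

Call:
carry_out([
  {"tx":1.4,"ty":-4.5,"tz":0,"wx":0,"wy":0,"wz":0,"claw":-1},
  {"tx":0,"ty":0,"tz":-5,"wx":0,"wy":0,"wz":0,"claw":-1},
  {"tx":0,"ty":0,"tz":-5,"wx":0,"wy":0,"wz":0,"claw":-1},
  {"tx":0,"ty":0,"tz":-4,"wx":0,"wy":0,"wz":0,"claw":-1},
  {"tx":0,"ty":0,"tz":0,"wx":0,"wy":0,"wz":0,"claw":-1},
])

```text
clock: 2.72
tcp_pos: [0.4686, -0.1318, 0.1685]
orientation: [-0.003, 0.815, 0.58, -0.002]
wrist_force: [0.5, 0.3, -0.0]
finger_gap: 0.0858
grip_force: 0.0
```

```bash
python3 - <<'E'
from h import *
c=read_camera("side"); cv2.imwrite("pics/s2.png",cv2.resize(c["image"][150:310,210:400],None,fx=3.5,fy=3.5))
print(env.get_state()["tcp_pos"])
E
```

```text
[ 0.47037356 -0.13264614  0.17085365]
```

View pics/s2.png

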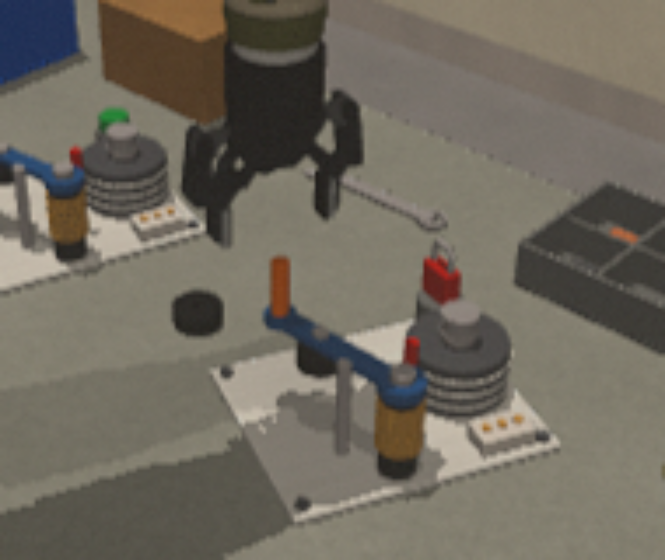

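The peg (280,285) sits midway between the open fingers (220 and 328), with its top just below them. I nudge -y slightly, descend and grip.

Call:
carry_out([
  {"tx":0.1,"ty":-0.4,"tz":0,"wx":0,"wy":0,"wz":0,"claw":-1},
  {"tx":0,"ty":0,"tz":-3,"wx":0,"wy":0,"wz":0,"claw":-1},
  {"tx":0,"ty":0,"tz":-2.9,"wx":0,"wy":0,"wz":0,"claw":-1},
  {"tx":0,"ty":0,"tz":0,"wx":0,"wy":0,"wz":0,"claw":0.2},
  {"tx":0,"ty":0,"tz":0,"wx":0,"wy":0,"wz":0,"claw":1},
  {"tx":0,"ty":0,"tz":0,"wx":0,"wy":0,"wz":0,"claw":1},
  {"tx":0,"ty":0,"tz":0,"wx":0,"wy":0,"wz":0,"claw":1},
  {"tx":0,"ty":0,"tz":0,"wx":0,"wy":0,"wz":0,"claw":1},
], newtons=50)

```text
clock: 3.78
tcp_pos: [0.473, -0.1382, 0.1136]
orientation: [0.001, 0.815, 0.58, 0.0]
wrist_force: [-2.0, 0.1, 5.9]
finger_gap: 0.0145
grip_force: 48.6
```

```bash
python3 - <<'E'
from h import *
c=read_camera("side"); cv2.imwrite("pics/s3.png",cv2.resize(c["image"][150:310,210:400],None,fx=3.5,fy=3.5))
s=env.get_state();print(s["tcp_pos"],s["finger_gap"],s["wrist_force"],s["grip_force"])
E
```

```text
[ 0.47296434 -0.13815427  0.11361826] 0.014730301796943106 [-1.2816471   0.50399336  6.41314167] 48.560691475868225
```

View pics/s3.png

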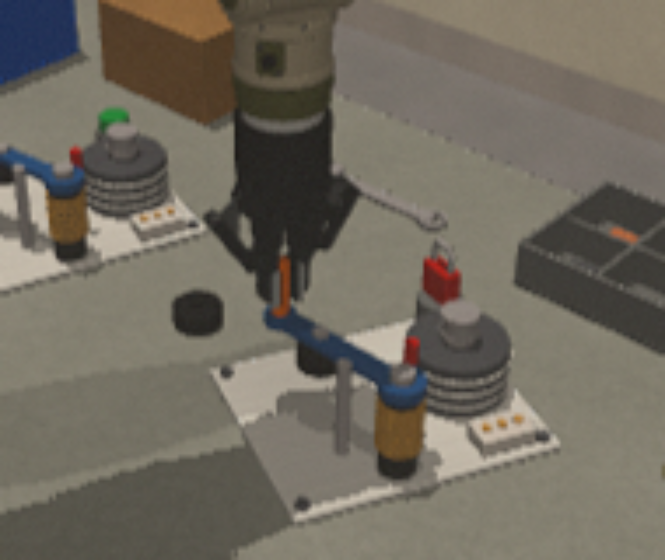

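The fingers hold the peg (gap 14.7 mm, 49 N). Now the swing along the arc, 6 of 8 rows and then a check.

Call:
carry_out([
  {"tx":1.14,"ty":-0.06,"tz":0,"wx":0,"wy":0,"wz":-0.045,"claw":1},
  {"tx":1.12,"ty":-0.16,"tz":0,"wx":0,"wy":0,"wz":-0.045,"claw":1},
  {"tx":1.1,"ty":-0.25,"tz":0,"wx":0,"wy":0,"wz":-0.045,"claw":1},
  {"tx":1.08,"ty":-0.35,"tz":0,"wx":0,"wy":0,"wz":-0.045,"claw":1},
  {"tx":1.05,"ty":-0.45,"tz":0,"wx":0,"wy":0,"wz":-0.045,"claw":1},
  {"tx":1.0,"ty":-0.53,"tz":0,"wx":0,"wy":0,"wz":-0.045,"claw":1},
  {"tx":0,"ty":0,"tz":0,"wx":0,"wy":0,"wz":0,"claw":1},
])

```text
clock: 4.7
tcp_pos: [0.5362, -0.1535, 0.1134]
orientation: [-0.002, 0.885, 0.465, 0.0]
wrist_force: [-7.5, 9.2, 12.6]
finger_gap: 0.0151
grip_force: 49.8
```

Call:
carry_out([
  {"tx":0.95,"ty":-0.6,"tz":0,"wx":0,"wy":0,"wz":-0.045,"claw":1},
  {"tx":0.8,"ty":-0.6,"tz":0,"wx":0,"wy":0,"wz":-0.045,"claw":1},
  {"tx":0,"ty":0,"tz":0,"wx":0,"wy":0,"wz":0,"claw":1},
  {"tx":0,"ty":0,"tz":0,"wx":0,"wy":0,"wz":0,"claw":1},
])

```text
clock: 5.2
tcp_pos: [0.554, -0.1649, 0.1134]
orientation: [-0.003, 0.905, 0.425, 0.001]
wrist_force: [-4.4, 10.0, 9.0]
finger_gap: 0.0146
grip_force: 49.5
```

```bash
cat > m.py <<'E'
from h import *
import sys
for n in("top","side"):
    c=read_camera(n);P=cloud(c); hsv=cv2.cvtColor(c["image"],cv2.COLOR_BGR2HSV)
    for nm,y0,y1 in(("right",-.3,-.1),("left",.12,.34)):
        b=(P[...,0]>.4)&(P[...,0]<.62)&(P[...,1]>y0)&(P[...,1]<y1)&(hsv[...,0]>95)&(hsv[...,0]<128)&(hsv[...,1]>100)&(P[...,2]>.088)&(P[...,2]<.112)
        q=P[b]
        if len(q)<15: print(n,nm,len(q)); continue
        d=np.linalg.svd(q[:,:2]-q[:,:2].mean(0))[2][0]; print(n,nm,len(q),np.degrees(np.arctan2(d[1],d[0]))%180)
    if n=="side": cv2.imwrite(sys.argv[1],cv2.resize(c["image"][150:310,210:400],None,fx=3.5,fy=3.5))
s=env.get_state();print(s["clock"],s["tcp_pos"],s["finger_gap"],s["wrist_force"],s["grip_force"])
E
python3 m.py pics/s4.png
```

```text
top right 26 47.53061135846414
top left 123 95.9573511254389
side right 178 51.41816631413366
side left 133 96.21231243824732
5.3 [ 0.55395612 -0.16483638  0.11347212] 0.014696060985909483 [-4.57672268 10.45494946  9.44738814] 49.45215046405792
```

View pics/s4.png

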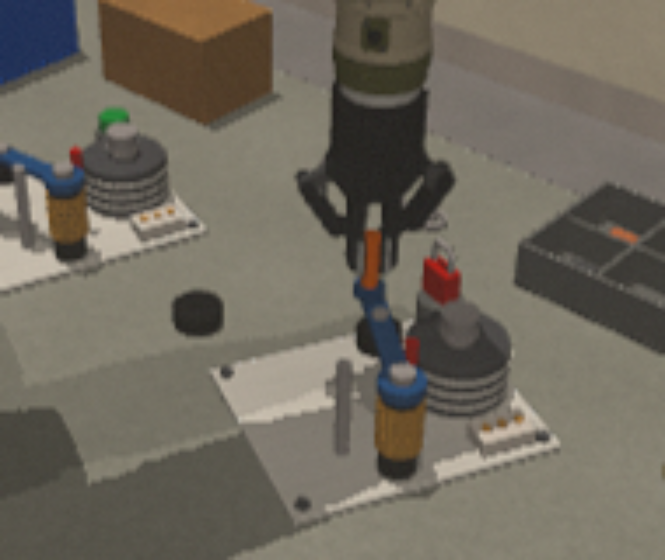

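The bar (51° in side view, about 50° expected at the stop) now lies against the red post (411,352). Another small press along the tangent should raise the force and confirm contact.

Call:
carry_out([
  {"tx":0.2,"ty":-0.17,"tz":0,"wx":0,"wy":0,"wz":0,"claw":1},
  {"tx":0.2,"ty":-0.17,"tz":0,"wx":0,"wy":0,"wz":0,"claw":1},
  {"tx":0,"ty":0,"tz":0,"wx":0,"wy":0,"wz":0,"claw":1},
  {"tx":0,"ty":0,"tz":0,"wx":0,"wy":0,"wz":0,"claw":1},
])

```text
clock: 5.8
tcp_pos: [0.5569, -0.1669, 0.1134]
orientation: [-0.004, 0.905, 0.426, 0.0]
wrist_force: [-6.8, 13.1, 12.8]
finger_gap: 0.0145
grip_force: 49.9
```

Call:
carry_out([
  {"tx":0.2,"ty":-0.17,"tz":0,"wx":0,"wy":0,"wz":0,"claw":1},
  {"tx":0,"ty":0,"tz":0,"wx":0,"wy":0,"wz":0,"claw":1},
  {"tx":0,"ty":0,"tz":0,"wx":0,"wy":0,"wz":0,"claw":1},
  {"tx":0,"ty":0,"tz":0,"wx":0,"wy":0,"wz":0,"claw":1},
])

```text
clock: 6.3
tcp_pos: [0.5571, -0.167, 0.1133]
orientation: [-0.006, 0.905, 0.426, -0.001]
wrist_force: [-11.3, 17.8, 16.5]
finger_gap: 0.0151
grip_force: 50.9
```

```bash
python3 m.py pics/s5.png
```

```text
top right 28 45.90201256793455
top left 121 96.27683065084352
side right 172 49.852042904334155
side left 133 95.60854983355026
6.4 [ 0.5570988  -0.16703828  0.1133281 ] 0.01496332406139142 [-11.98638902  17.81261461  16.44217205] 50.8667117357254
```

The TCP has stalled while the tangential force rose from about 14 to 20 N, with the bar at 49.9°, so the arm is on the stop. The left arm's bearing is unchanged.

```bash
python3 -c "
from workcell import env
print(env.hand_in())"
```

```text
the job is handed in; nothing more can be done
None
```

I swung the locked-out right unit's tensioner arm to its red stop and handed in with the gripper still holding the peg; the left unit and the loose items were not touched, but the hand-in gave no verdict.

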